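Fit the disc sleeve and jog the prep machine

ROBOT

A 6-joint arm with a two-finger parallel gripper is mounted at the origin on the work surface. World frame = base frame: x ahead of the robot, y to its left, z up, the work surface at z = 0. Lengths are in m, angles in degrees, forces in N, time in s.
With the tool pointing down it reaches from about 0.3 to 0.95 m from the base axis. Payload 3.1 kg.
Tool frame: the origin (TCP) lies at the very end of the fingers, on their centre line; the grasp point (between the pads) lies 19 mm behind it; z points along the fingers, y is the direction in which the jaws open and shut (so a half turn about z gives the same grasp; the last joint's range is limited). The gripper opens to 85 mm and grips with 20 to 120 N. Pads are 22 mm wide; open, the fingers measure 114 mm over their backs; the gripper's body (76 mm by 85 mm) begins 54 mm behind the grasp point. The pads swing forward as they close: fully open they stand 13 mm farther back than shut.
Start: joints at [-75.556, 17.653, 93.61, -0, 68.738, -3.994], TCP at [0.198, -0.593, 0.231] pointing down, gripper open.
Joint ranges: [-175.34, 175.34], [-45.06, 112.39], [2.9, 150.54], [-68.45, 248.45], [3.09, 151.38], [-168.51, 168.51]. Speed limits (degrees/s): [159.86, 159.86, 180, 180, 180, 180].

INTERFACE

Orientations are given as a 3x3 rotation matrix whose columns are the frame's x, y, z axes.
In Python, from station import monitor, optics, bot gives the robot as it stands.
- The arm moves only by the tool send_rows, never from a script. Its argument "motion" is a list of rows, each an object with "fingers": the closure, from -1 (fully open) to 1 (shut), so that 0 is half open; "translation": the shift along the tool's x, y, z in mm, a list of three; "turn": the turn about the tool's z in degrees. A call has 1 to 20 rows; each row is the pose to reach, as a shift and turn from the pose commanded when the call began, along the tool's axes at that moment; what a row does not reach only later rows make up. A row lasts 1/8 s, in which the tool goes at most 62.5 mm and 10.7 degrees, less where a joint would pass 70% of its speed; a pose out of reach is approached as far as the arm can. A call with a gripper value outside its range is refused whole. The fingers move at their own pace and stop on an object; "force" is the grip in N (left out, the last holds). Time passes only in rows, so rows that repeat a pose let the fingers close. It gives the time, the measured TCP pose, the force and the opening at its end, in the units of the state.
- monitor.get_state(): the state, without advancing time (a new reading comes with each control period).
- optics.grab_frame(name): name is "side" or "top" or "wrist"; returns a dict with "image" (400x640x3 uint8, blue, green, red), "mtx" (3x3 intrinsics, pixels), "R" (3x3) and "t" (3): a world point X has camera coordinates R X + t; the wrist camera has in their place "T_tool_cam" (4x4, takes a point from camera to tool coordinates, whose origin is the TCP and whose axes are the flange's). Camera axes: x right, y down, z forward; pixel columns grow to the right and rows downward; lengths in m; the calibration is good to about 2 mm. A picture is of the moment at which its call begins: read the wrist's pose just before it. There is no depth.
- bot.finish_job(): hands the job in, once; it reports no verdict.
The state is a dict: "t": time; "joints": joint angles; "qd": joint speeds; "effort": joint torques, N m; "tcp_pos": TCP position; "tool_rot": TCP orientation; "wrist_force": force on the tool from outside, world axes, zero at the start; "moment": the same for the moment, N m; "gripper_width": opening from 0.0 (shut) to 1.0 (fully open).
Only numpy, scipy, OpenCV 4.12 (cv2) and the standard library are available. Lean on these libraries where they do the work, as an engineer would, in place of code of your own. Each camera call takes 0.05 s, during which the arm holds its last target. There are 200 camera calls.

TASK

Slide the tall white sleeve over the upright drive shaft of the prep machine until it sits fully down on its seat, upright, and let go of it. Only then press the spring-loaded jog paddle beside it down to half of its travel (slow jog) and keep it held there with the gripper: the program finishes while holding the paddle. Never press the paddle all the way down (full speed), and leave the cup, the jar and the short collar where they are.

Things in the scene. Friction and masses are not known exactly. Their poses are not given: they have to be found in the camera images.
- sleeve: loose white plastic tube, the tall one: 45 mm outside diameter, 23.4 mm through bore, 70 mm tall, about 0.1 kg, standing upright on the table. Origin: centre of its underside; z is its axis, up. Both ends are alike.
- machine: fixed aluminium drive base of a vegetable-prep machine with its bowl off: 200 mm (own x) by 260 mm (own y), flat steel deck 100 mm above the table. Origin: centre of its underside on the table; own -x is the front, z up. On the deck are the drive shaft (at own x 0, y +65 mm) and the jog paddle (around own y -65 mm).
- seat (a point): on the shaft's axis, at the top face of the round flange (68 mm diameter, 6 mm thick, top 106 mm above the table) on which the sleeve's underside comes to rest. Axes as the machine's.
- shaft_tip (a point): top centre of the steel drive shaft, 52 mm above the seat: 20 mm diameter for its lower 40 mm, then tapering over the last 12 mm to 8 mm diameter. The sleeve, once seated, stands 18 mm higher than this tip.
- pad (a point): centre of the upper face of the rubber pad (46 mm along the machine's x, 56 mm along its y, 12 mm thick) at the free front end of the jog paddle; this is the point to press, straight down with closed fingers. Released it is 148 mm above the table; at half travel about 134 mm, all the way down about 121 mm. It needs about 3 N to start moving, 6 N at half and 8 N all the way. The pad is 90 mm in front (machine -x) of the hinge; it springs back up when let go.
- paddle: the jog paddle itself: steel arm 24 mm wide with the rubber pad at its front end. Origin on the hinge axis, 142 mm above the table; own -x runs along the arm to the pad; it turns with jog.
- jog (a joint): angle of the jog paddle about its level hinge, rad: 0 released (level), 0.30 all the way down; half travel, the slow jog, is 0.15.
- collar: bystander: loose white plastic ring, the short one: 66 mm diameter, 24 mm tall, on the table. Origin: centre of its underside.
- cup: bystander: open steel cup, 68 mm diameter at the rim, 75 mm tall, on the table. Origin: centre of its underside.
- jar: bystander: closed glass jar, 72 mm diameter, 110 mm tall, on the table to the left of the machine. Origin: centre of its underside.
Not all that is in view belongs to the job. What is shaped like the sleeve but orange is not meant.

How it is judged (in metres and radians):
On the way, in this order (a step that is already met when the one before it is completed fails the run):
1. the sleeve is fully down on its seat around the shaft, upright, and let go (horizontal distance between sleeve and seat below 0.005 m and z of sleeve in the frame of seat between -0.004 and 0.004 m and angle between sleeve's own z axis and vertical below 0.08 rad and contact force between sleeve and the arm below 0.2 N and contact force between sleeve and the fingers below 0.2 N), for 0.2 s.
2. the gripper holds the paddle at half travel (value of joint jog between 0.1 and 0.2 rad and (contact force between paddle and the fingers above 2 N or contact force between paddle and the arm above 2 N)), for 0.3 s.
At the end, for the whole second after the job is handed in: The gripper is still pressing the paddle (more than 2 N) and keeps it at half travel, 0.15 rad give or take 0.05 (about 4.5 mm at the pad); the sleeve stands on its seat around the shaft within 4 mm in height, 5 mm sideways and 0.08 rad of upright, untouched by the robot (all of step 1 and all of step 2); the arm keeps its last pose, push and grip.
It fails at once if the paddle is pressed all the way down (beyond 0.27 rad) (value of joint jog above 0.27 rad).
It fails at once if the paddle is pressed (beyond 0.07 rad) while the sleeve is not on its seat (value of joint jog above 0.07 rad and (z of sleeve in the frame of seat above 0.006 m or horizontal distance between sleeve and seat above 0.008 m)).
It fails at once if the cup, the jar or the collar is moved more than 30 mm (distance of any of cup, jar, collar from where it was at the start of the episode above 0.03 m).
It also fails if it takes over 58 s, if anything falls off the work surface, if the arm or the gripper's body presses on something with over 40 N, if the wrist force passes 120 N, or if a joint passes its speed limit or range.

## Working session

There is one attempt and no reset: what is moved stays moved. The work goes in short steps, Python scripts to look and compute and a tool call to move; the robot and the scene stay as the last step left them, time stands still between calls to the robot, and variables do not carry over. Pictures are saved under pics/ and viewed, about 8 in all and at most 12, crops included, and the job is handed in when it is done.

Besides the shell and the picture viewer there is one more tool, called after "Call:" in YAML: its name, and indented under it one key for each argument. send_rows: Moves the arm, as the interface text tells. Its arguments: {"type":"object","properties":{"motion":{"type":"array"},"force":{"type":"number"}},"required":["motion"]}

```bash
mkdir -p pics && cat > h.py <<'E'
import numpy as np, cv2, json
from station import monitor, optics, bot
def save(n):
    f=optics.grab_frame(n); np.savez(f'pics/{n}.npz',**f); cv2.imwrite(f'pics/{n}.png',f['image']); return f
def ray(f,u,v):
    d=f['R'].T@np.linalg.solve(f['mtx'],[u,v,1.]); c=-f['R'].T@f['t']; return c,d
def onz(f,u,v,z):
    c,d=ray(f,u,v); return c+d*(z-c[2])/d[2]
def px(f,X):
    p=f['mtx']@(f['R']@np.array(X)+f['t']); return p[:2]/p[2]
E
python3 - <<'E'
from h import *
s=monitor.get_state(); print({k:np.round(v,3).tolist() for k,v in s.items()})
a=save('top');b=save('side')
cv2.imwrite('pics/both.png',np.vstack([a['image'],b['image']])[:, :] if 0 else cv2.resize(np.vstack([a['image'],b['image']]),(480,600)))
for f in(a,b): print(-f['R'].T@f['t'],f['mtx'][0,0])
E
```

```text
{'t': 0.0, 'joints': [-75.557, 17.704, 93.691, -0.002, 68.738, -3.994], 'qd': [-0.035, 0.072, -0.009, -0.147, 0.033, -0.015], 'effort': [0.001, -41.525, -27.666, -0.0, 0.01, -0.0], 'tcp_pos': [0.197, -0.592, 0.23], 'tool_rot': [[0.949, 0.316, -0.001], [0.316, -0.949, 0.002], [0.0, -0.002, -1.0]], 'wrist_force': [-0.182, -0.406, 0.16], 'moment': [-0.012, 0.038, 0.005], 'gripper_width': 1.0}
[0.37616736 0.00441604 1.40954433] 457.99035485304387
[0.09604547 0.66276646 1.08351885] 474.09289093942266
```

View pics/top.png

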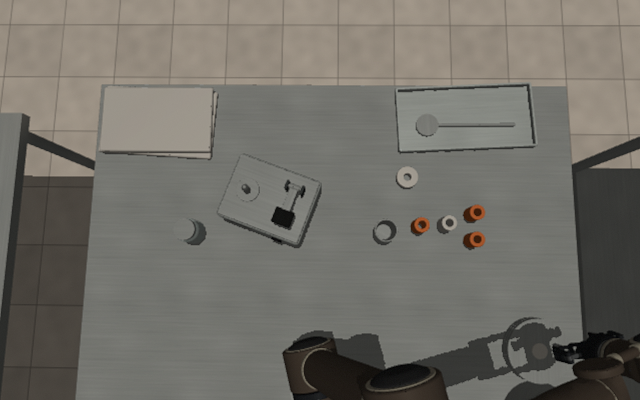

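View pics/side.png

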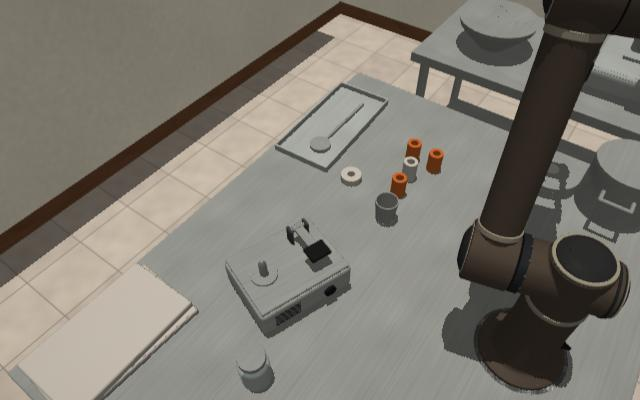

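The top view has four tube-like candidates. Three are orange, at (421,225), (477,213) and (477,240), and are not meant. The white one at (449,223) fits the description. The other white ring, at (407,177), is wide and short, so it is the collar. The shaft is near (246,189) and the black pad near (284,216). The cup is at (385,231) and the jar at (188,231).

```bash
cat > m.py <<'E'
from h import *
a=dict(np.load('pics/top.npz'));b=dict(np.load('pics/side.npz'))
def comps(m,lo=20):
    n,l,s,c=cv2.connectedComponentsWithStats(m.astype(np.uint8)); return [(s[i],c[i]) for i in range(1,n) if s[i,4]>lo]
for nm,f in(('top',a),('side',b)):
    im=f['image'];h=cv2.cvtColor(im,cv2.COLOR_BGR2HSV)
    org=(h[...,1]>150)&(h[...,2]>80)&(h[...,0]<20)
    wh=(im.min(2)>150)
    for t,m in(('org',org),('wh',wh)):
        for s,c in comps(m):
            if 330<c[0]<520 and 130<c[1]<260: print(nm,t,s,np.round(c,1),np.round(onz(f,*c,.07),3))
    bl=im.max(2)<35
    for s,c in comps(bl,100):
        if 200<c[0]<350 and 150<c[1]<290: print(nm,'black',s,np.round(c,1),np.round(onz(f,*c,.148),3))
c1=cv2.resize(a['image'][145:265,200:340],None,fx=4,fy=4,interpolation=cv2.INTER_CUBIC)
c2=cv2.resize(a['image'][195:255,400:500],None,fx=4,fy=4,interpolation=cv2.INTER_CUBIC)
c3=cv2.resize(b['image'][210:340,215:365],None,fx=4,fy=4,interpolation=cv2.INTER_CUBIC)
cv=np.zeros((560,800,3),np.uint8)
c1=cv2.resize(c1,(400,343));c3=cv2.resize(c3,(400,347))
cv[:343,:400]=c1;cv[:347,400:]=c3;cv[350:560,:350]=cv2.resize(c2,(350,210))
cv2.imwrite('pics/crop.png',cv)
E
python3 m.py
```

```text
top org [469 205  16  15 136] [476.4 212. ] [ 0.532 -0.428  0.07 ]
top org [414 218  15  15 133] [421.  224.6] [ 0.493 -0.266  0.07 ]
top org [469 232  16  15 142] [476.4 239. ] [ 0.453 -0.425  0.07 ]
top black [272 207  22  21 297] [282.5 217.2] [0.503 0.132 0.148]
side org [406 139  16  21 235] [413.5 147.8] [ 0.525 -0.407  0.07 ]
side org [427 149  17  25 308] [434.4 160.5] [ 0.444 -0.393  0.07 ]
side org [391 173  16  25 308] [398.6 184. ] [ 0.484 -0.242  0.07 ]
side wh [404 157  14   9  56] [410.3 161.1] [ 0.503 -0.348  0.07 ]
side wh [341 166  21  15 201] [350.9 173.1] [ 0.623 -0.198  0.07 ]
side black [304 240  27  23 348] [316.9 251.1] [0.503 0.136 0.148]
```

View pics/crop.png

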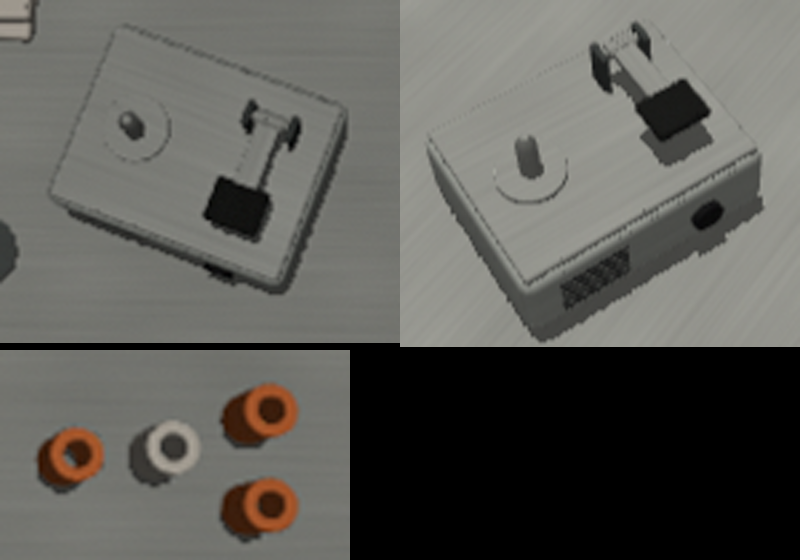

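The crop confirms the white tube at about top px (449.7,223), standing between the three orange ones. The lower-left tile is the top-view crop. It also shows the flange centre at about (247.6,190.2), the deck corners and the pad.

```bash
python3 - <<'E'
from h import *
a=dict(np.load('pics/top.npz'));b=dict(np.load('pics/side.npz'))
im=a['image'];m=(im[210:236,438:462].min(2)>110).astype(np.uint8)
P=cv2.findContours(m,cv2.RETR_EXTERNAL,cv2.CHAIN_APPROX_NONE)[0];c=max(P,key=cv2.contourArea)
print(cv2.minEnclosingCircle(c),im[210:236,438:462].min(2)[13])
(u,v),r=cv2.minEnclosingCircle(c);print('sleeve',onz(a,438+u,210+v,.07),r)
print('sl side',onz(b,410.5,161,.07))
k=1/2.857
q=lambda x,y:(200+x*k-.0,145+y*k)
C=[onz(a,*q(x,y),.1)[:2] for x,y in((122,27),(347,105),(277,284),(50,195))]
print(np.round(C,3)); C=np.array(C)
print('centre',C.mean(0),'lens',[np.linalg.norm(C[i]-C[(i+1)%4]) for i in range(4)])
for i,j in((1,0),(2,3)): d=C[j]-C[i];print('ydir yaw',np.degrees(np.arctan2(-d[0],d[1])))
for i,j in((3,0),(2,1)): d=C[j]-C[i];print('xdir yaw',np.degrees(np.arctan2(d[1],d[0])))
print('flange top',onz(a,*q(137,128),.106))
s=150/400
print('flange side',onz(b,215+531*s,210+174*s,.106), 'tip side',onz(b,215+526*s,210+139*s,.158),'tip top',onz(a,*q(126,119),.158))
E
```

```text
((14.31147575378418, 13.786885261535645), 10.681544303894043) [ 51  51  49  64 116 149 145 118  45  51  52  52  52  50  46  97 145 143
 135 118 111 112 112 113]
sleeve [ 0.49687215 -0.35677162  0.07      ] 10.681544303894043
sl side [ 0.50316145 -0.34875838  0.07      ]
[[0.692 0.258]
 [0.612 0.026]
 [0.43  0.093]
 [0.517 0.325]]
centre [0.56303979 0.17559326] lens [np.float64(0.24559204397132423), np.float64(0.19419603135311583), np.float64(0.24723203522451004), np.float64(0.18681025753555935)]
ydir yaw -18.85775401177946
ydir yaw -20.58173515353289
xdir yaw -20.93965612379294
xdir yaw -20.409377941917704
flange top [0.58582618 0.2379978  0.106     ]
flange side [0.2866621  0.03267427 0.106     ] tip side [0.29764375 0.0368239  0.158     ] tip top [0.58623058 0.23972373 0.158     ]
```

Position fits agree to under 1 cm. The sleeve is at about (0.500,-0.347), the seat at about (0.586,0.238), and the machine's yaw is about -20.3°. The jaws need to lie along world x to clear the orange tubes. Next I go above the sleeve.

Call:
send_rows:
  motion:
    - {"fingers":-1,"translation":[40,-15,0],"turn":-9}
    - {"fingers":-1,"translation":[90,-34,0],"turn":-18}
    - {"fingers":-1,"translation":[140,-52,0],"turn":-27}
    - {"fingers":-1,"translation":[190,-71,0],"turn":-36}
    - {"fingers":-1,"translation":[240,-90,0],"turn":-45}
    - {"fingers":-1,"translation":[290,-108,0],"turn":-54}
    - {"fingers":-1,"translation":[335,-126,0],"turn":-63}
    - {"fingers":-1,"translation":[365,-137,0],"turn":-71.6}
    - {"fingers":-1,"translation":[365,-137,0],"turn":-71.6}
    - {"fingers":-1,"translation":[365,-137,0],"turn":-71.6}

```text
t: 1.35
tcp_pos: [0.4999, -0.3476, 0.2307]
tool_rot: [[0.0, 1.0, -0.001], [1.0, -0.0, 0.0], [0.0, -0.001, -1.0]]
wrist_force: [1.0, 0.9, 0.6]
gripper_width: 0.998
```

```bash
cat >> h.py <<'E'
def wrist(tag):
    s=monitor.get_state(); f=optics.grab_frame('wrist')
    T=np.eye(4);T[:3,:3]=s['tool_rot'];T[:3,3]=s['tcp_pos'];W=T@f['T_tool_cam']
    g=dict(image=f['image'],mtx=f['mtx'],R=W[:3,:3].T,t=-W[:3,:3].T@W[:3,3],tcp=T)
    np.savez(f'pics/{tag}.npz',**g); cv2.imwrite(f'pics/{tag}.png',g['image'])
    print('t',s['t'],'tcp',np.round(s['tcp_pos'],4),'F',np.round(s['wrist_force'],1),'w',s['gripper_width'],'q',np.round(s['joints'],0)); print(np.round(s['tool_rot'],3).tolist(),'cam',np.round(W[:3,3],3))
    return g
E
python3 -c "
from h import *
wrist('w1')"
```

```text
t 1.35 tcp [ 0.4999 -0.3476  0.2307] F [1.  0.9 0.6] w 0.9983657891074493 q [-39.  16.  96.  -0.  68. -39.]
[[0.0, 1.0, -0.001], [1.0, -0.0, 0.0], [0.0, -0.001, -1.0]] cam [ 0.501 -0.279  0.374]
```

View pics/w1.png

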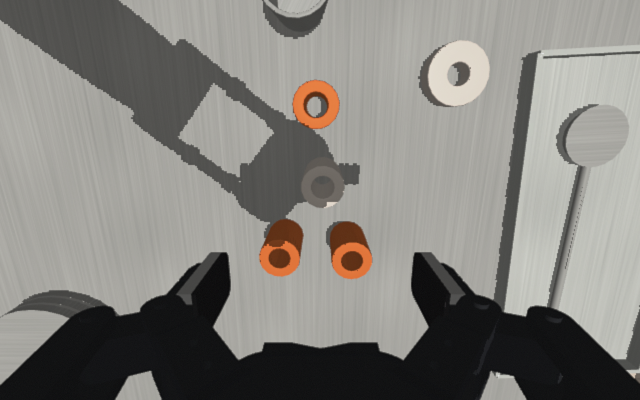

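The sleeve's top is in the arm's shadow at about (322,186). The orange tubes are at (316,104), (279,258) and (351,260).

```bash
python3 - <<'E'
from h import *
g=dict(np.load('pics/w1.npz'))
for p in((322,186),(316,104),(279.5,258),(351.5,260)): print(p,onz(g,*p,.07))
im=g['image'][160:215,295:350]
gr=cv2.GaussianBlur(cv2.cvtColor(cv2.resize(im,None,fx=4,fy=4,interpolation=cv2.INTER_CUBIC),cv2.COLOR_BGR2GRAY),(5,5),0)
c=cv2.HoughCircles(gr,cv2.HOUGH_GRADIENT,1,20,param1=60,param2=15,minRadius=30,maxRadius=110)
if c is not None:
  for x,y,r in c[0][:4]: print(x/4+295,y/4+160,r/4,onz(g,x/4+295,y/4+160,.07))
E
```

```text
(322, 186) [ 0.50174974 -0.34804782  0.07      ]
(316, 104) [ 0.49608585 -0.2685882   0.07      ]
(279.5, 258) [ 0.45543833 -0.4283062   0.07      ]
(351.5, 260) [ 0.53392257 -0.43076704  0.07      ]
320.625 187.375 19.725 [ 0.50034898 -0.34948019  0.07      ]
```

Call:
send_rows:
  motion:
    - {"fingers":-1,"translation":[-1,1,50],"turn":0}
    - {"fingers":-1,"translation":[-1,1,100],"turn":0}
    - {"fingers":-1,"translation":[-1,1,140],"turn":0}
    - {"fingers":-1,"translation":[-1,1,170],"turn":0}
    - {"fingers":-1,"translation":[-1,1,190],"turn":0}
    - {"fingers":-1,"translation":[-1,1,199],"turn":0}
    - {"fingers":-1,"translation":[-1,1,199],"turn":0}
    - {"fingers":0,"translation":[-1,1,199],"turn":0}
    - {"fingers":0.4,"translation":[-1,1,199],"turn":0}
    - {"fingers":0.4,"translation":[-1,1,199],"turn":0}
    - {"fingers":0.4,"translation":[-1,1,199],"turn":0}
    - {"fingers":0.4,"translation":[-1,1,199],"turn":0}
  force: 30

```text
t: 2.9
tcp_pos: [0.5024, -0.3491, 0.0335]
tool_rot: [[-0.001, 1.0, 0.002], [1.0, 0.001, -0.001], [-0.001, 0.002, -1.0]]
wrist_force: [-1.0, 0.5, 6.4]
gripper_width: 0.509
```

Gripped: 0.51 × 85 mm is about 43 mm. Now lift.

Call:
send_rows:
  motion:
    - {"fingers":0.4,"translation":[0,0,-10],"turn":0}
    - {"fingers":0.4,"translation":[0,0,-40],"turn":0}
    - {"fingers":0.4,"translation":[0,0,-90],"turn":0}
    - {"fingers":0.4,"translation":[0,0,-140],"turn":0}
    - {"fingers":0.4,"translation":[0,0,-180],"turn":0}
    - {"fingers":0.4,"translation":[0,0,-200],"turn":0}
    - {"fingers":0.4,"translation":[0,0,-200],"turn":0}
    - {"fingers":0.4,"translation":[0,0,-200],"turn":0}

```text
t: 3.9
tcp_pos: [0.5003, -0.3475, 0.2298]
tool_rot: [[-0.001, 1.0, -0.003], [1.0, 0.001, 0.003], [0.003, -0.003, -1.0]]
wrist_force: [-0.4, 0.8, -0.9]
gripper_width: 0.509
```

```bash
python3 -c "
from h import *
wrist('w2')"
```

```text
t 3.9 tcp [ 0.5003 -0.3475  0.2298] F [-0.4  0.8 -0.9] w 0.5093802061272407 q [-39.  16.  96.  -0.  68. -39.]
[[-0.001, 1.0, -0.003], [1.0, 0.001, 0.003], [0.003, -0.003, -1.0]] cam [ 0.501 -0.279  0.374]
```

View pics/w2.png

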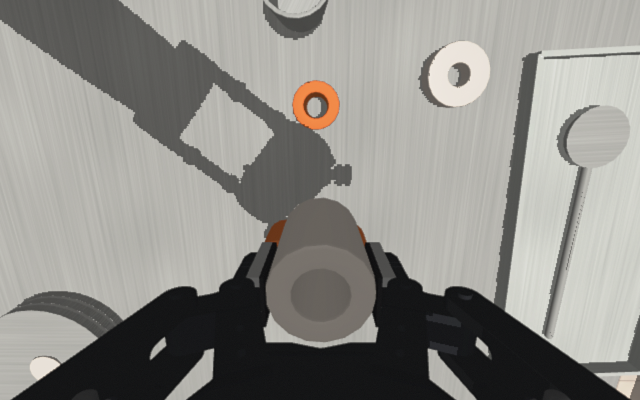

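The sleeve is held upright. Its top rim is centred at about (321,294) with width 266–376, and its bottom edge reaches up to about row 198.

```bash
python3 - <<'E'
from h import *
g=dict(np.load('pics/w2.npz'));t=g['tcp'][:3,3]
for z in(.262,.267,.272):
  L,R=onz(g,266,293,z),onz(g,376,293,z);print(z,(L+R)/2-t,np.linalg.norm(R-L),onz(g,321,246,z)-t,onz(g,321,341,z)-t)
for z in(.192,.197,.202): print('bottom far edge',z,onz(g,321,198,z)-t)
E
```

```text
0.262 [ 0.00078084 -0.00193443  0.03219162] 0.04543260607484102 [0.00079987 0.01907682 0.03219162] [ 0.00079394 -0.02554603  0.03219162]
0.267 [0.00078985 0.00121457 0.03719162] 0.0433979922285285 [0.00080803 0.02128486 0.03719162] [ 0.00080237 -0.02133963  0.03719162]
0.272 [0.00079886 0.00436356 0.04219162] 0.041363378382216084 [0.00081619 0.02349291 0.04219162] [ 0.00081079 -0.01713324  0.04219162]
bottom far edge 0.192 [ 0.0006899   0.02003232 -0.03780838]
bottom far edge 0.197 [ 0.00069795  0.02136318 -0.03280838]
bottom far edge 0.202 [ 0.00070599  0.02269404 -0.02780838]
```

Call:
send_rows:
  motion:
    - {"fingers":0.4,"translation":[20,4,-30],"turn":0}
    - {"fingers":0.4,"translation":[65,12,-30],"turn":0}
    - {"fingers":0.4,"translation":[115,20,-30],"turn":0}
    - {"fingers":0.4,"translation":[165,29,-30],"turn":0}
    - {"fingers":0.4,"translation":[215,37,-30],"turn":0}
    - {"fingers":0.4,"translation":[265,46,-30],"turn":0}
    - {"fingers":0.4,"translation":[315,54,-30],"turn":0}
    - {"fingers":0.4,"translation":[365,63,-30],"turn":0}
    - {"fingers":0.4,"translation":[415,71,-30],"turn":0}
    - {"fingers":0.4,"translation":[460,79,-30],"turn":0}
    - {"fingers":0.4,"translation":[485,84,-30],"turn":0}
    - {"fingers":0.4,"translation":[495,85,-30],"turn":0}
    - {"fingers":0.4,"translation":[495,85,-30],"turn":0}
    - {"fingers":0.4,"translation":[495,85,-30],"turn":0}
    - {"fingers":0.4,"translation":[495,85,-30],"turn":0}

```text
t: 5.82
tcp_pos: [0.5862, 0.1454, 0.2622]
tool_rot: [[0.001, 1.0, -0.0], [1.0, -0.001, -0.0], [-0.0, -0.0, -1.0]]
wrist_force: [-0.2, -0.4, -1.5]
gripper_width: 0.51
```

```bash
python3 -c "
from h import *
wrist('w3')"
```

```text
t 5.825 tcp [0.5862 0.1454 0.2622] F [-0.2 -0.4 -1.5] w 0.5102618934080347 q [10. 14. 95. -0. 71. 10.]
[[0.001, 1.0, -0.0], [1.0, -0.001, -0.0], [-0.0, -0.0, -1.0]] cam [0.587 0.214 0.406]
```

View pics/w3.png

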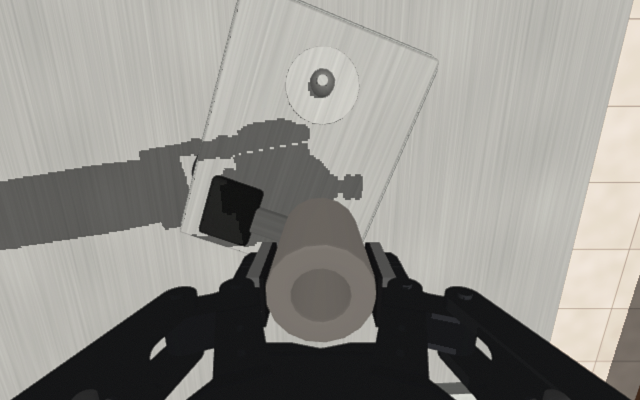

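The flange is an ellipse centred at about (322,85) and the shaft's bright tip is at about (322,80). The black pad's corners are at about (216,176), (264,190), (248,245) and (201,233).

```bash
python3 - <<'E'
from h import *
g=dict(np.load('pics/w3.npz'))
im=g['image'];gr=cv2.cvtColor(im,cv2.COLOR_BGR2GRAY)
m=(gr[65:95,305:340]>205).astype(np.uint8)
n,l,s,c=cv2.connectedComponentsWithStats(m)
for i in range(1,n):
  if s[i,4]>15: print('tip comp',s[i],c[i]+[305,65])
print(gr[80,308:338]);print(gr[66:100,322])
e=[onz(g,*p,.106) for p in((285.5,86),(359,84),(322,46),(322,125))]
print(np.round(e,4),'flange',(e[0]+e[1])/2,(e[2]+e[3])/2)
for p in((322,79),(322.5,80),(322.5,81)):print('tip',onz(g,*p,.158))
P=np.array([onz(g,*p,.148) for p in((216,176),(264,190),(248,245),(201,233))]);print(P,P.mean(0),[np.linalg.norm(P[i]-P[i-1]) for i in range(4)])
E
```

```text
tip comp [ 7  0  5  7 17] [314.47058824  67.58823529]
tip comp [26  0  6 12 32] [333.75  69.25]
[205 196 101  80  88  94  99  99  99 162 202 202 199 202 206 204 202 201
 202 192 132 121 117 111 106  99 115 180 201 196]
[208 206 143 102 101 108 113 122 161 197 203 202 203 206 206 204 201 201
 200 167 122 109 106 103  99  96  92  87  83  75  71 101 200 214]
[[0.5548 0.2399 0.106 ]
 [0.6222 0.2415 0.106 ]
 [0.5883 0.2732 0.106 ]
 [0.5883 0.2051 0.106 ]] flange [0.58848448 0.24070414 0.106     ] [0.58828357 0.23914591 0.106     ]
tip [0.58803745 0.24034468 0.158     ]
tip [0.58841442 0.23963979 0.158     ]
tip [0.58841421 0.23893456 0.158     ]
[[0.49748985 0.16434181 0.148     ]
 [0.53784262 0.15196476 0.148     ]
 [0.52054368 0.10048094 0.148     ]
 [0.47898476 0.11227144 0.148     ]] [0.50871523 0.13226474 0.148     ] [np.float64(0.05526085573096509), np.float64(0.04220826744704841), np.float64(0.054312407341548366), np.float64(0.043199066495972126)]
```

The tip and flange agree at (0.5884, 0.2397). Move above the shaft.

Call:
send_rows:
  motion:
    - {"fingers":0.4,"translation":[30,1.4,0],"turn":0}
    - {"fingers":0.4,"translation":[65,1.4,0],"turn":0}
    - {"fingers":0.4,"translation":[85,1.4,0],"turn":0}
    - {"fingers":0.4,"translation":[94.5,1.4,0],"turn":0}
    - {"fingers":0.4,"translation":[94.5,1.4,15],"turn":0}
    - {"fingers":0.4,"translation":[94.5,1.4,30],"turn":0}
    - {"fingers":0.4,"translation":[94.5,1.4,45],"turn":0}
    - {"fingers":0.4,"translation":[94.5,1.4,55],"turn":0}
    - {"fingers":0.4,"translation":[94.5,1.4,55],"turn":0}
    - {"fingers":0.4,"translation":[94.5,1.4,55],"turn":0}
    - {"fingers":0.4,"translation":[94.5,1.4,55],"turn":0}

```text
t: 7.25
tcp_pos: [0.5882, 0.2412, 0.2082]
tool_rot: [[-0.001, 1.0, 0.002], [1.0, 0.001, 0.001], [0.001, 0.002, -1.0]]
wrist_force: [0.7, -0.3, -0.9]
gripper_width: 0.51
```

```bash
python3 - <<'E'
from h import *
f=[optics.grab_frame('side'),optics.grab_frame('top')]
s=monitor.get_state();print(s['tcp_pos'],s['wrist_force'])
c=[px(q,[.588,.239,.17]) for q in f]
print(c)
o=[]
for q,(u,v) in zip(f,c):
  u,v=int(u),int(v);o.append(cv2.resize(q['image'][v-50:v+50,u-50:u+50],(400,400),interpolation=cv2.INTER_CUBIC))
cv2.imwrite('pics/chk.png',np.hstack(o))
E
```

```text
[0.58802073 0.24121461 0.20807831] [ 0.63696482 -0.27467482  0.35368413]
[array([260.94261415, 257.68085552]), array([243.59674559, 185.29244312])]
```

View pics/chk.png

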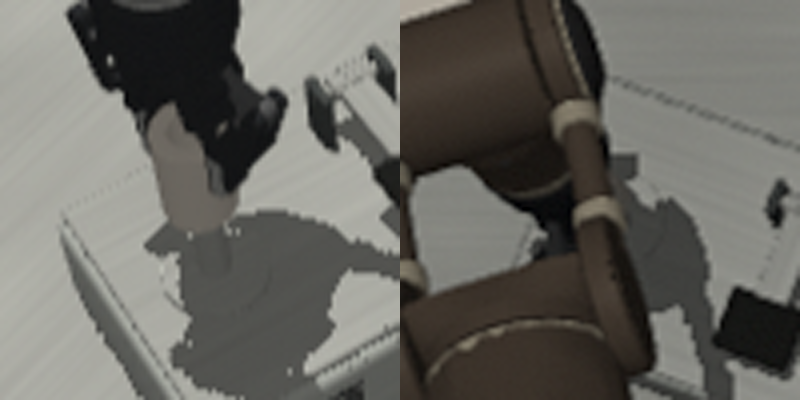

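The sleeve hangs just above the tip. I descend in small steps and watch the force.

Call:
send_rows:
  motion:
    - {"fingers":0.4,"translation":[-1,-0.5,6],"turn":0}
    - {"fingers":0.4,"translation":[-1,-0.5,12],"turn":0}
    - {"fingers":0.4,"translation":[-1,-0.5,18],"turn":0}
    - {"fingers":0.4,"translation":[-1,-0.5,24],"turn":0}
    - {"fingers":0.4,"translation":[-1,-0.5,30],"turn":0}
    - {"fingers":0.4,"translation":[-1,-0.5,30],"turn":0}

```text
t: 8.1
tcp_pos: [0.5865, 0.2399, 0.1764]
tool_rot: [[-0.001, 1.0, -0.002], [1.0, 0.001, -0.0], [-0.0, -0.002, -1.0]]
wrist_force: [0.6, -0.1, -0.8]
gripper_width: 0.504
```

No contact force, and the sleeve's lower end is already 15 mm below the tip. Continue down.

Call:
send_rows:
  motion:
    - {"fingers":0.4,"translation":[0,0,7],"turn":0}
    - {"fingers":0.4,"translation":[0,0,14],"turn":0}
    - {"fingers":0.4,"translation":[0,0,21],"turn":0}
    - {"fingers":0.4,"translation":[0,0,28],"turn":0}
    - {"fingers":0.4,"translation":[0,0,33],"turn":0}
    - {"fingers":0.4,"translation":[0,0,35],"turn":0}
    - {"fingers":0.4,"translation":[0,0,35],"turn":0}

```text
t: 8.98
tcp_pos: [0.5871, 0.24, 0.1421]
tool_rot: [[-0.001, 1.0, -0.0], [1.0, 0.001, -0.0], [-0.0, -0.0, -1.0]]
wrist_force: [-1.0, 0.2, -0.5]
gripper_width: 0.51
```

Call:
send_rows:
  motion:
    - {"fingers":0.4,"translation":[0,0,2],"turn":0}
    - {"fingers":0.4,"translation":[0,0,2],"turn":0}
    - {"fingers":0.2,"translation":[0,0,2],"turn":0}
    - {"fingers":-0.2,"translation":[0,0,2],"turn":0}
    - {"fingers":-0.6,"translation":[0,0,2],"turn":0}
    - {"fingers":-0.6,"translation":[0,0,2],"turn":0}
    - {"fingers":-0.6,"translation":[0,0,2],"turn":0}
    - {"fingers":-0.6,"translation":[0,0,-15],"turn":0}
    - {"fingers":-0.6,"translation":[0,0,-40],"turn":0}
    - {"fingers":-0.6,"translation":[0,0,-80],"turn":0}
    - {"fingers":-0.6,"translation":[0,0,-120],"turn":0}
    - {"fingers":-0.6,"translation":[0,0,-120],"turn":0}
    - {"fingers":-0.6,"translation":[0,0,-120],"turn":0}

```text
t: 10.6
tcp_pos: [0.5869, 0.24, 0.2626]
tool_rot: [[-0.001, 1.0, 0.0], [1.0, 0.001, 0.0], [0.0, 0.0, -1.0]]
wrist_force: [-0.4, -0.2, -0.8]
gripper_width: 0.803
```

```bash
python3 -c "
from h import *
g=wrist('w4');f=save('side')
u,v=px(f,[.55,.19,.13]).astype(int)
a=cv2.resize(f['image'][v-60:v+60,u-70:u+70],(467,400),interpolation=cv2.INTER_CUBIC)
b=cv2.resize(g['image'],None,fx=.5,fy=.5); b=cv2.copyMakeBorder(b,0,200,0,0,cv2.BORDER_CONSTANT)
print(u-70,v-60,px(f,[.588,.24,.176]),px(g,[.588,.2395,.176]),px(g,[.588,.2395,.191]))
cv2.imwrite('pics/chk2.png',np.hstack([a,b]))"
```

```text
t 10.6 tcp [0.5869 0.24   0.2626] F [-0.4 -0.2 -0.8] w 0.8027105011534078 q [18. 17. 91. -0. 72. 18.]
[[-0.001, 1.0, 0.0], [1.0, 0.001, 0.0], [0.0, 0.0, -1.0]] cam [0.587 0.309 0.406]
217 201 [260.38530286 256.49345448] [321.26051543 206.96099213] [321.31844034 212.81687159]
```

View pics/chk2.png

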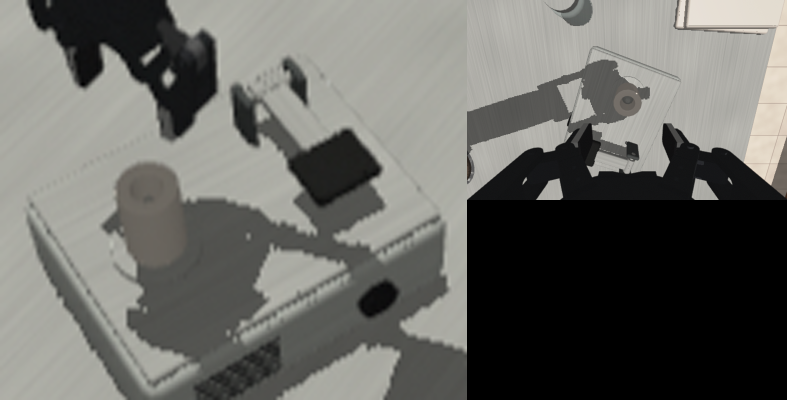

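The sleeve is on the flange, upright and released. Its top projects to (320,204) against (321,207) predicted in the wrist view, and (262,256) against (260,256) in the side view. Next, close the fingers and go above the pad at about (0.505,0.133).

Call:
send_rows:
  motion:
    - {"fingers":0,"translation":[-20,-15,0],"turn":0}
    - {"fingers":1,"translation":[-50,-38,0],"turn":0}
    - {"fingers":1,"translation":[-80,-62,0],"turn":0}
    - {"fingers":1,"translation":[-100,-77,0],"turn":0}
    - {"fingers":1,"translation":[-107,-82,0],"turn":0}
    - {"fingers":1,"translation":[-107,-82,30],"turn":0}
    - {"fingers":1,"translation":[-107,-82,60],"turn":0}
    - {"fingers":1,"translation":[-107,-82,85],"turn":0}
    - {"fingers":1,"translation":[-107,-82,98],"turn":0}
    - {"fingers":1,"translation":[-107,-82,98],"turn":0}
    - {"fingers":1,"translation":[-107,-82,98],"turn":0}

```text
t: 12.08
tcp_pos: [0.5061, 0.1333, 0.1652]
tool_rot: [[-0.001, 1.0, 0.002], [1.0, 0.001, 0.0], [0.0, 0.002, -1.0]]
wrist_force: [0.8, -0.1, -0.1]
gripper_width: 0.0
```

```bash
python3 -c "
from h import *
f=save('side');s=monitor.get_state();print(s['tcp_pos'],s['wrist_force'],s['gripper_width'])
u,v=px(f,[.52,.16,.15]).astype(int)
cv2.imwrite('pics/chk3.png',cv2.resize(f['image'][v-50:v+50,u-60:u+60],(600,500),interpolation=cv2.INTER_CUBIC))"
```

```text
[0.50630579 0.13327647 0.16546618] [ 0.47813884  0.16665132 -0.22782649] 0.0021354889871096285
```

View pics/chk3.png

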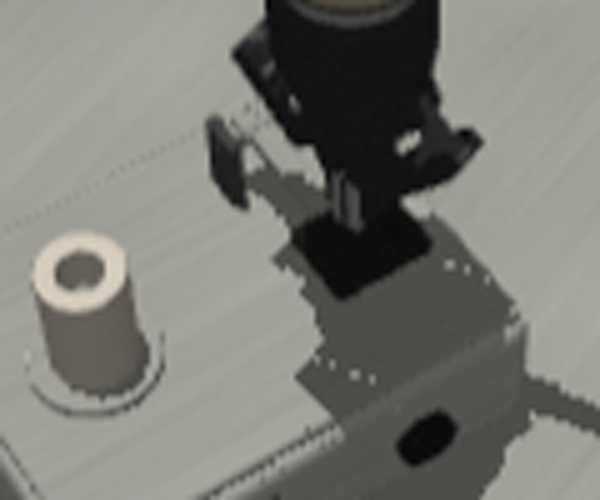

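The sleeve sits cleanly on the flange, and the closed fingertips (348,225) are over the pad. Press gently, to about 9 mm of travel first.

Call:
send_rows:
  motion:
    - {"fingers":1,"translation":[0,0,8],"turn":0}
    - {"fingers":1,"translation":[0,0,14],"turn":0}
    - {"fingers":1,"translation":[0,0,18],"turn":0}
    - {"fingers":1,"translation":[0,0,22],"turn":0}
    - {"fingers":1,"translation":[0,0,26],"turn":0}
    - {"fingers":1,"translation":[0,0,26],"turn":0}
    - {"fingers":1,"translation":[0,0,26],"turn":0}

```text
t: 13.0
tcp_pos: [0.5049, 0.133, 0.1385]
tool_rot: [[-0.001, 1.0, -0.001], [1.0, 0.001, -0.0], [-0.0, -0.001, -1.0]]
wrist_force: [-1.9, -0.3, 5.1]
gripper_width: 0.003
```

5.1 N at 9.5 mm of travel matches the spring. Another 4 mm gives half travel.

Call:
send_rows:
  motion:
    - {"fingers":1,"translation":[0,0,2],"turn":0}
    - {"fingers":1,"translation":[0,0,4],"turn":0}
    - {"fingers":1,"translation":[0,0,4],"turn":0}
    - {"fingers":1,"translation":[0,0,4],"turn":0}
    - {"fingers":1,"translation":[0,0,4],"turn":0}
    - {"fingers":1,"translation":[0,0,4],"turn":0}
    - {"fingers":1,"translation":[0,0,4],"turn":0}

```text
t: 13.88
tcp_pos: [0.5051, 0.1329, 0.1347]
tool_rot: [[-0.001, 1.0, -0.0], [1.0, 0.001, -0.0], [-0.0, -0.0, -1.0]]
wrist_force: [-2.7, -0.3, 6.7]
gripper_width: -0.0
```

```bash
python3 -c "
from h import *
f=save('side')
for i in range(4):
  optics.grab_frame('side');s=monitor.get_state();print(s['t'],s['tcp_pos'],s['wrist_force'])
u,v=px(f,[.52,.16,.15]).astype(int)
cv2.imwrite('pics/chk4.png',cv2.resize(f['image'][v-50:v+50,u-60:u+60],(600,500),interpolation=cv2.INTER_CUBIC))"
```

```text
13.975 [0.50513256 0.13293867 0.13474526] [-3.67528652 -0.45348194  5.53818311]
14.025 [0.50515146 0.13294338 0.13474322] [-2.68079206 -0.1873186   6.38395157]
14.075 [0.5051698  0.13291694 0.13477042] [-2.84655067 -0.78915402  5.92434821]
14.125 [0.50512798 0.13290694 0.13474223] [-2.87422981 -0.76038726  5.82537726]
```

View pics/chk4.png

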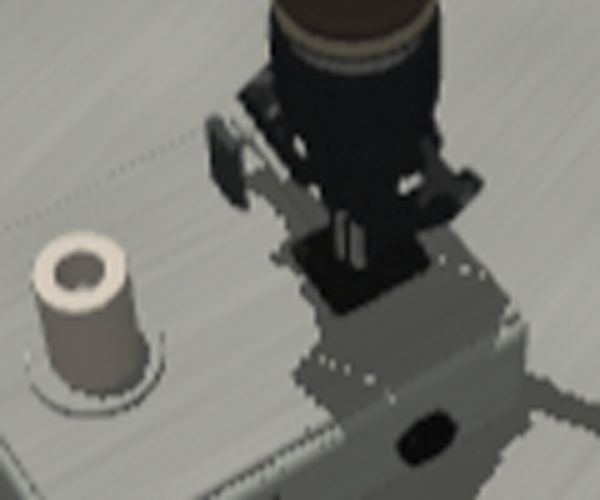

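The pad is down about 13.3 mm at roughly 6 N, which is half travel, and it is holding steady. The sleeve is still seated.

```bash
python3 -c "
from h import *
print(bot.finish_job())"
```

```text
the job is handed in; nothing more can be done
None
```

The white sleeve is on its seat around the shaft, upright and let go. The closed fingers are holding the jog paddle at about half travel, and I handed the job in like that at about 14 s.

- **Sleeve:** it slid over the shaft with no noticeable contact force. After release, its top appeared within 3 px of the seated position in the wrist view, and within about 2 px in the side view. It was still seated in the last picture.
- **Paddle:** the fingertips ended at z = 0.1347 m, against 0.134 m for half travel. The upward force was steady at about 6 N, the value given for half travel. I judged the paddle angle only from this height and force, not directly. There was also a small steady sideways force of about 3 N.
- **Bystanders:** I did not touch the cup, jar or collar as far as I know, but I did not measure their positions again at the end.
- **Measurements:** the first views from the side and top cameras and the later wrist view differed by up to about 8 mm on the sleeve and 6 mm on the pad. I used the wrist view for the sleeve and the shaft, and a value between the estimates for the pad. No check failed.

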